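# Load the instrument tray into the steriliser rack

### The job

Load the instrument tray that has one tapered end into the low steriliser rack: it only fits tapered end first, so turn it end for end, then slide it flat between the guide rails, under their lips, until it is fully home against the stop, and let go. Leave the other tray, the one with a wide plate at both ends, where it is.

Things in the scene. Friction and masses are not known exactly. Their poses are not given: they have to be found in the camera images.
- tray: Tray to load, steel, 150 mm long (x), 80 wide, 14 high, 0.35 kg, contents fixed. +x end (nose) tapers to 60 wide; -x end has an upright plate 110 wide, 30 high. Starts flat, plate end towards the rack. Handle over the middle: flat-sided bar 60 long (y), 12 thick (x), 16 high, its centre 68 straight above the origin; pinch it across the 12, it balances there. Origin: centre of underside, z up.
- tray_nose (a point): Middle of the tray's tapered end face: 75 mm from the tray's origin along its +x, 7 above the underside.
- rack: Fixed aluminium rack (mm); tray slides in along its +x. Dark deck x -90..90, 104 wide, 4 thick. Rails x -64 (mouth) to 90, 96 apart inside, 29 high, inward lips on top: underside 26 above worktop, 72 between (handle passes; end plate stays outside the mouth). Stop face at x 80. Fully home: tray origin at rack x 5, y 0, z 4, both x axes the same way. Origin: centre of underside, on worktop, z up.
- spare_tray: Bystander, leave it: loose steel tray of the same length, width and handle but square, with a 110 mm wide, 30 high upright plate at both ends. Lies beside the tray to load, nearer to or farther from the robot. Origin: centre of the underside; x along its length.
Mind the look-alikes: they are no part of the job. What is shaped like the tray but blue, brown or orange is not meant.

How it is judged (in metres and radians):
At the end, for the whole second after the job is handed in: The tray lies still and flat on the rack's deck (within 5 mm in height and 5 degrees), between the rails, tapered end inward, its nose within 15 mm of the stop and 20 mm of the rack's centre line, within 10 degrees of the rails; the spare tray is within 30 mm of its start (x of tray_nose in the frame of rack between 0.065 and 0.085 m and y of tray_nose in the frame of rack between -0.02 and 0.02 m and angle between the x axis of tray and the x axis of rack, either way round below 0.175 rad and z of tray in the frame of rack between 0.001 and 0.009 m and angle between tray's own z axis and vertical below 0.09 rad and linear speed of tray below 0.02 m/s and angular speed of tray below 0.15 rad/s and distance of spare_tray from where it was at the start of the episode below 0.03 m); the robot touches nothing.
It fails at once if the spare tray is moved by more than 30 mm (distance of spare_tray from where it was at the start of the episode above 0.03 m).
It also fails if it takes over 45 s, if anything falls off the work surface, if the arm or the gripper's body presses on something with over 40 N, if the wrist force passes 120 N, or if a joint passes its speed limit or range.

### The arm

A 6-joint arm with a two-finger parallel gripper is mounted at the origin on the work surface. World frame = base frame: x ahead of the robot, y to its left, z up, the work surface at z = 0. Lengths are in m, angles in degrees, forces in N, time in s.
With the tool pointing down it reaches from about 0.25 to 0.725 m from the base axis. Payload 9.7 kg.
Tool frame: the origin (TCP) lies where the fingers leave the gripper's body, on its centre line; the fingertips stand 73 mm ahead of it and the grasp point (between the pads) lies 54 mm ahead of it; z points along the fingers, y is the line along which they close (so a half turn about z gives the same grasp; the last joint's range is limited). The gripper opens to 85 mm and grips with 20 to 120 N. Pads are 22 mm wide; open, the fingers measure 114 mm over their backs; the gripper's body (76 mm by 85 mm) begins 54 mm behind the grasp point. The pads swing forward as they close: fully open they stand 13 mm farther back than shut.
Start: joints at [-76.604, 4.979, 10.078, 95.1, 0, 90], TCP at [0.127, -0.535, 0.304] pointing down, gripper open.
Joint ranges: [-179.16, 179.16], [-48.56, 103.87], [-65.8, 70.77], [-126.05, 130.52], [-82.76, 87.17], [-180, 180]. Speed limits (degrees/s): [127.2, 127.2, 147.25, 180, 180, 180].

### API

Orientations are given as [roll, pitch, yaw] about the fixed x, y, z axes, in that order (R = Rz(yaw) Ry(pitch) Rx(roll)).
In Python, from workcell import sensors, imaging, bot gives the robot as it stands.
- The arm moves only by the tool apply_moves, never from a script. Its argument "rows" is a list of rows, each a list of 3 entries, a list of its own where there are three numbers: the shift along the tool's x, y, z in units of 10 cm (1.0 is 10 cm), then the turn, a rotation vector about the tool's x, y, z in units of 30 degrees (1.0 is 30 degrees), then the opening, from 0 (shut) to 1 (fully open). A call has 1 to 20 rows; each row is the pose to reach, as a shift and turn from the pose commanded when the call began, along the tool's axes at that moment; what a row does not reach only later rows make up. A row lasts 1/10 s, in which the tool goes at most 50 mm and 8.59 degrees, less where a joint would pass 70% of its speed; a pose out of reach is approached as far as the arm can. A call with a number of a shift or a turn outside -1 to 1 is refused whole. A call with a gripper value outside its range is refused whole. The fingers move at their own pace and stop on an object; "force" is the grip in N (left out, the last holds). Time passes only in rows, so rows that repeat a pose let the fingers close. It gives the time, the measured TCP pose, the force, the opening and the grip force at its end, in the units of the state.
- sensors.get_obs(): the state, without advancing time (a new reading comes with each control period).
- imaging.camera(name): name is "side" or "top"; returns (picture, depth): 400x640x3 uint8, red, green, blue; 400x640 float32, m along the optical axis (not along the pixel's ray), 0 where there is no reading.
- imaging.get_calibration(name): a dict with "intrinsics" (3x3 intrinsics, pixels), "world_from_camera" (4x4, takes a point from camera to world coordinates). Camera axes: x right, y down, z forward; pixel columns grow to the right and rows downward; lengths in m; the calibration is good to about 2 mm. A picture is of the moment at which its call begins. get_calibration takes no time and is no camera call.
- bot.job_done(): hands the job in; it is judged then, once.
The state is a dict: "time": time; "q": joint angles; "qd": joint speeds; "joint_efforts": joint torques, N m; "ee_pos": TCP position; "tcp_rot": TCP orientation; "wrist_force": force on the tool from outside, world axes, zero at the start; "torque": the same for the moment, N m; "opening": finger opening in m; "grasp_force": force on a finger pad.
Only numpy, scipy, OpenCV 4.12 (cv2) and the standard library are available. Lean on these libraries where they do the work, as an engineer would, in place of code of your own. Each camera call takes 0.05 s, during which the arm holds its last target. There are 200 camera calls.

## Working session

There is one attempt and no reset: what is moved stays moved. The work goes in short steps, Python scripts to look and compute and a tool call to move; the robot and the scene stay as the last step left them, time stands still between calls to the robot, and variables do not carry over. Pictures are saved under pics/ and viewed, at most 10 in all, crops included, and the job is handed in when it is done.

Besides the shell and the picture viewer there is one more tool, called after "Request:" as a command line: name --argument value ..., lists and objects as JSON in quotes. apply_moves: Moves the arm, as the interface text tells. Its arguments: {"type":"object","properties":{"rows":{"type":"array"},"force":{"type":"number"}},"required":["rows"]}

```bash
mkdir -p pics; cat > h.py <<'E'
import numpy as np,cv2
from workcell import sensors,imaging,bot
def cap(n):
    p,d=imaging.camera(n);c=imaging.get_calibration(n)
    np.savez(n+'.npz',p=p,d=d,K=c['intrinsics'],T=c['world_from_camera']);return p,d
def world(n):
    z=np.load(n+'.npz');d=z['d'];K=z['K'];T=z['T']
    v,u=np.mgrid[:400,:640]
    X=np.stack([(u-K[0,2])/K[0,0]*d,(v-K[1,2])/K[1,1]*d,d,np.ones_like(d)],-1)@T.T
    return z['p'],d,X[...,:3]
E
python3 - <<'E'
from h import *
for n in('top','side'):
    p,d=cap(n);cv2.imwrite(f'pics/{n}0.png',p[...,::-1])
    c=imaging.get_calibration(n);print(n,c['intrinsics'],c['world_from_camera'])
o=sensors.get_obs();print(o['time'],o['ee_pos'],o['tcp_rot'],o['opening'])
E
```

```text
top [[520.86469103   0.         317.34043554]
 [  0.         520.86469103 199.07920243]
 [  0.           0.           1.        ]] [[-8.49134640e-03 -9.88973764e-01  1.47847188e-01  2.78966848e-01]
 [-9.99963941e-01  8.38059878e-03 -1.37201051e-03 -1.47641821e-01]
 [ 1.17834434e-04 -1.47853507e-01 -9.89009265e-01  1.52344451e+00]
 [ 0.00000000e+00  0.00000000e+00  0.00000000e+00  1.00000000e+00]]
side [[474.09539213   0.         319.07439824]
 [  0.         474.09539213 199.87564713]
 [  0.           0.           1.        ]] [[ 0.98869261  0.09515305 -0.11590005  0.65895113]
 [ 0.14881042 -0.71793848  0.68001456 -1.02350349]
 [-0.01850365 -0.6895725  -0.72398023  0.95657436]
 [ 0.          0.          0.          1.        ]]
0.1 [ 0.12738739 -0.53492197  0.3032552 ] [-1.79931455e+02  1.87621798e-04  1.33962608e+01] 0.08519377668748283
```

View pics/top0.png

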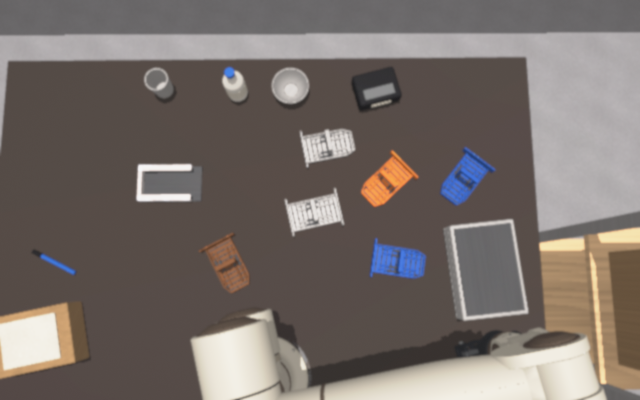

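View pics/side0.png

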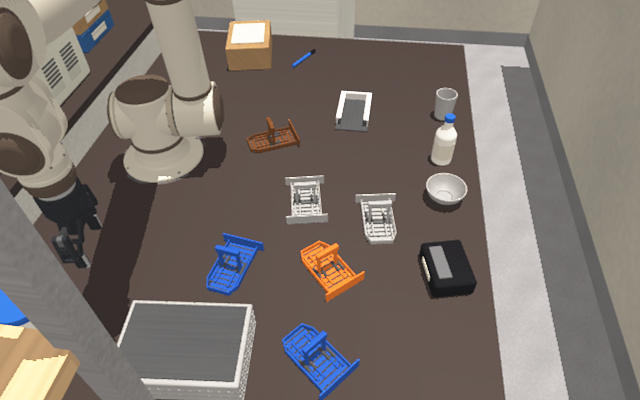

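Candidates in the top view are the white trays at (328,146) and (314,212), blue at (466,177) and (398,261), orange at (388,180) and brown at (226,263). The white one at (328,146) has one plate (u≈305, towards the rack) and a tapered end (u≈354), so it is the tray to load. The one at (314,212) has two plates, so it is the spare. The rack is at (168,182), with its mouth at u≈200.

```bash
python3 - <<'E'
from h import *
p,d,X=world('top')
a=cv2.resize(p[110:245,270:370],None,fx=4.4,fy=4.4,interpolation=cv2.INTER_CUBIC)
b=cv2.resize(p[150:215,125:215],None,fx=3.5,fy=3.5,interpolation=cv2.INTER_CUBIC)
c=np.zeros((a.shape[0],a.shape[1]+b.shape[1],3),np.uint8);c[:,:a.shape[1]]=a;c[:b.shape[0],a.shape[1]:]=b
cv2.imwrite('pics/c1.png',c[...,::-1])
def reg(n,u0,u1,v0,v1,lo,hi,w='top'):
    Z=X[v0:v1,u0:u1].reshape(-1,3);Z=Z[(Z[:,2]>lo)&(Z[:,2]<hi)]
    r=cv2.minAreaRect((Z[:,:2]*1000).astype(np.float32));print(n,len(Z),Z.mean(0).round(4),r, 'zmed',np.median(Z[:,2]).round(4))
for n,b in(('tray',(290,365,118,178)),('spare',(278,352,180,244))):
    reg(n+' handle',*b,.055,.09);reg(n+' body',*b,.008,.045);reg(n+' plate',*b,.022,.036)
reg('rack rails',128,210,155,210,.02,.04);reg('rack all',128,210,155,210,.0035,.04)
print('table z',np.median(X[230:260,120:180,2]), 'deck row',X[182,130:210:4].round(3).tolist())
E
```

```text
tray handle 94 [ 0.6646 -0.1828  0.0762] ((665.7854614257812, -182.95242309570312), (61.108642578125, 12.194268226623535), 10.97266674041748) zmed 0.0763
tray body 532 [ 0.6642 -0.1814  0.0138] ((661.5763549804688, -181.66162109375), (178.24411010742188, 215.19281005859375), 0.9092589020729065) zmed 0.0114
tray plate 54 [ 0.6556 -0.1198  0.0299] ((650.9231567382812, -173.62071228027344), (148.24700927734375, 107.65013885498047), 89.28242492675781) zmed 0.0299
spare handle 94 [ 0.4643 -0.1397  0.0764] ((464.9003601074219, -139.6798553466797), (59.943668365478516, 11.774407386779785), 12.294699668884277) zmed 0.0763
spare body 607 [ 0.4659 -0.1425  0.0152] ((469.5265808105469, -141.2327423095703), (214.62049865722656, 185.9496307373047), 89.55290222167969) zmed 0.0119
spare plate 114 [ 0.4649 -0.1422  0.0291] ((464.08331298828125, -139.92578125), (107.58222198486328, 149.7630157470703), 12.399735450744629) zmed 0.0299
rack rails 731 [0.554  0.3059 0.0299] ((554.8666381835938, 297.11175537109375), (156.17498779296875, 106.72239685058594), 89.41207122802734) zmed 0.0301
rack all 2330 [0.5568 0.2906 0.0141] ((561.06494140625, 290.4552307128906), (245.78439331054688, 163.9461212158203), 89.58468627929688) zmed 0.0079
table z 0.001351645176093541 deck row [[0.565, 0.411, -0.013], [0.562, 0.393, 0.004], [0.557, 0.372, 0.032], [0.559, 0.364, 0.019], [0.561, 0.356, 0.008], [0.561, 0.345, 0.005], [0.561, 0.334, 0.005], [0.561, 0.321, 0.008], [0.562, 0.312, -0.001], [0.561, 0.299, 0.003], [0.56, 0.285, 0.008], [0.561, 0.275, 0.002], [0.562, 0.264, -0.0], [0.56, 0.25, 0.006], [0.56, 0.239, 0.005], [0.56, 0.226, 0.007], [0.56, 0.215, 0.006], [0.558, 0.201, 0.015], [0.561, 0.192, 0.002], [0.56, 0.18, 0.003]]
```

View pics/c1.png

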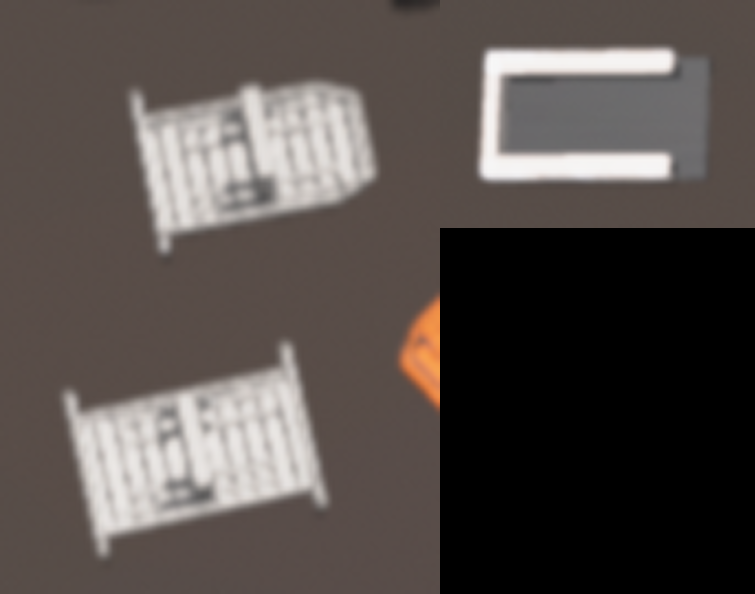

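The crop confirms it: the upper tray (crop 255,165) has one plate at left and a tapered nose at right, and the lower one has two plates. The rack mouth is on the right, with the stop at the left. The handle measures (0.666, -0.183), tray nose yaw ≈ -79°. The rack origin is about (0.555, 0.284), yaw ≈ 89.4°. I'll set out above the tray.

Request:
apply_moves --rows '[[[0.5,-0.18,0],[0,0,0],1],[[1,-0.36,0],[0,0,0],1],[[1,-0.36,0],[0,0,0],1]]'

```text
time: 0.4
ee_pos: [0.2193, -0.4746, 0.3038]
tcp_rot: [-180.0, -0.1, 13.6]
wrist_force: [-0.5, -0.2, -0.6]
opening: 0.0854
grasp_force: 0.0
```

Request:
apply_moves --rows '[[[0.5,-0.18,0],[0,0,0],1],[[1,-0.36,0],[0,0,0],1],[[1,-0.36,0],[0,0,0],1]]'

```text
time: 0.7
ee_pos: [0.3082, -0.4164, 0.3036]
tcp_rot: [-180.0, -0.0, 13.6]
wrist_force: [-0.4, -0.2, 0.2]
opening: 0.0853
grasp_force: 0.0
```

Request:
apply_moves --rows '[[[0.5,-0.18,0],[0,0,0],1],[[1,-0.36,0],[0,0,0],1],[[1,-0.36,0],[0,0,0],1]]'

```text
time: 1.0
ee_pos: [0.397, -0.3585, 0.3032]
tcp_rot: [-179.9, -0.0, 13.6]
wrist_force: [0.5, -0.1, -0.3]
opening: 0.0858
grasp_force: 0.0
```

Request:
apply_moves --rows '[[[0.5,-0.18,0],[0,0,0],1],[[1,-0.36,0],[0,0,0],1],[[1,-0.36,0],[0,0,0],1]]'

```text
time: 1.3
ee_pos: [0.4858, -0.3005, 0.3028]
tcp_rot: [-179.9, 0.0, 13.6]
wrist_force: [-0.7, -1.1, -1.0]
opening: 0.0851
grasp_force: 0.0
```

Request:
apply_moves --rows '[[[0.5,-0.18,0],[0,0,0],1],[[1,-0.36,0.3],[0,0,0],1],[[1,-0.36,0.5],[0,0,0],1]]'

```text
time: 1.6
ee_pos: [0.5744, -0.2432, 0.2533]
tcp_rot: [180.0, -0.1, 13.5]
wrist_force: [0.5, -0.5, 0.2]
opening: 0.0852
grasp_force: 0.0
```

Request:
apply_moves --rows '[[[0.5,-0.18,0],[0,0,0],1],[[1,-0.36,0],[0,0,0.08],1],[[1,-0.36,0],[0,0,0.08],1],[[1,-0.36,0],[0,0,0.08],1],[[1,-0.36,0],[0,0,0.08],1]]'

```text
time: 2.1
ee_pos: [0.6602, -0.1873, 0.254]
tcp_rot: [180.0, 0.0, 11.0]
wrist_force: [-0.9, -0.3, 0.1]
opening: 0.0856
grasp_force: 0.0
```

Request:
apply_moves --rows '[[[0.06,-0.03,0.2],[0,0,0],1],[[0.06,-0.03,0.6],[0,0,0],1],[[0.06,-0.03,1.0],[0,0,0],1],[[0.06,-0.03,1.0],[0,0,0],1]]'

```text
time: 2.5
ee_pos: [0.6629, -0.1828, 0.1485]
tcp_rot: [-179.8, 0.5, 10.9]
wrist_force: [-0.7, 1.5, -1.0]
opening: 0.0854
grasp_force: 0.0
```

Request:
apply_moves --rows '[[[0,0,0.15],[0,0,0],1],[[0,0,0.32],[0,0,0],1],[[0,0,0.32],[0,0,0],1]]'

```text
time: 2.8
ee_pos: [0.666, -0.1824, 0.122]
tcp_rot: [180.0, 0.0, 11.0]
wrist_force: [0.3, 0.3, 0.9]
opening: 0.0852
grasp_force: 0.0
```

```bash
python3 - <<'E'
from h import *
p,d=cap('side');cv2.imwrite('pics/s1.png',cv2.resize(p[120:260,260:440],None,fx=4,fy=4,interpolation=cv2.INTER_CUBIC)[...,::-1])
print(sensors.get_obs()['ee_pos'],sensors.get_obs()['q'])
E
```

```text
[ 0.66632508 -0.18241656  0.12312781] [-1.53085552e+01  2.44990456e+01  1.36216872e+01  7.90670454e+01
 -6.16680606e-03  1.53727189e+02]
```

View pics/s1.png

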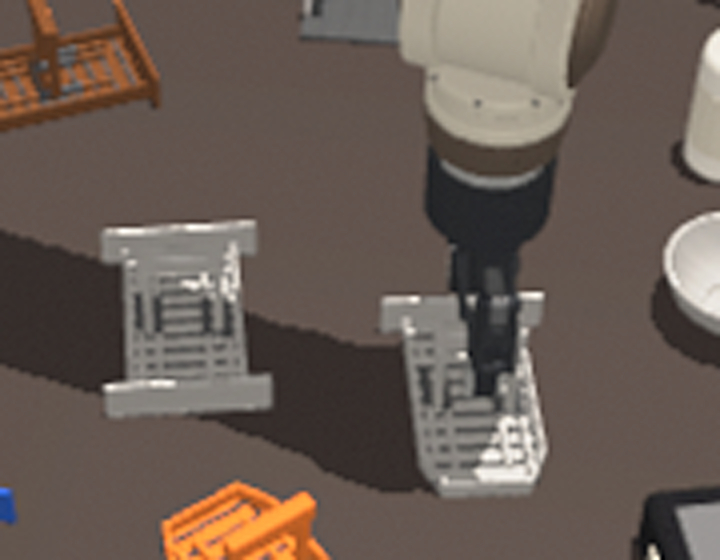

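The gripper straddles the handle of the tapered tray (crop ~490,340). The spare at (190,320) is clear. I'll close the gripper and lift.

Request:
apply_moves --rows '[[[0,0,0],[0,0,0],0],[[0,0,0],[0,0,0],0],[[0,0,0],[0,0,0],0],[[0,0,0],[0,0,0],0],[[0,0,0],[0,0,0],0],[[0,0,0],[0,0,0],0],[[0,0,0],[0,0,0],0],[[0,0,0],[0,0,0],0],[[0,0,0],[0,0,0],0],[[0,0,0],[0,0,0],0]]' --force 70

```text
time: 3.85
ee_pos: [0.6666, -0.1819, 0.1224]
tcp_rot: [180.0, -0.0, 11.0]
wrist_force: [-0.4, -0.6, 4.9]
opening: 0.0108
grasp_force: 69.2
```

Request:
apply_moves --rows '[[[0,0,-0.1],[0,0,0],0],[[0,0,-0.3],[0,0,0],0],[[0,0,-0.6],[0,0,0],0],[[0,0,-0.8],[0,0,0],0],[[0,0,-1],[0,0,0],0],[[0,0,-1],[0,0,0],0]]'

```text
time: 4.45
ee_pos: [0.667, -0.1819, 0.2248]
tcp_rot: [179.9, -0.2, 11.0]
wrist_force: [0.2, 0.4, -2.8]
opening: 0.0109
grasp_force: 68.4
```

Request:
apply_moves --rows '[[[0.05,-0.25,0],[0,0,-0.25],0],[[0.1,-0.5,0],[0,0,-0.5],0],[[0.15,-0.75,0],[0,0,-0.75],0],[[0.19,-0.98,0],[0,0,-1],0],[[0.19,-0.98,0],[0,0,-1],0]]'

```text
time: 4.95
ee_pos: [0.6659, -0.0791, 0.2202]
tcp_rot: [-179.9, 0.1, 41.4]
wrist_force: [0.1, -0.6, -3.5]
opening: 0.0107
grasp_force: 68.6
```

Request:
apply_moves --rows '[[[0.05,-0.25,0],[0,0,-0.25],0],[[0.1,-0.5,0],[0,0,-0.5],0],[[0.15,-0.75,0],[0,0,-0.75],0],[[0.19,-0.98,0],[0,0,-1],0],[[0.19,-0.98,0],[0,0,-1],0]]'

```text
time: 5.45
ee_pos: [0.615, 0.0061, 0.221]
tcp_rot: [-179.9, 0.0, 71.2]
wrist_force: [0.6, -0.9, -3.0]
opening: 0.0107
grasp_force: 68.9
```

Request:
apply_moves --rows '[[[0.11,-0.12,0],[0,0,-0.25],0],[[0.22,-0.25,0],[0,0,-0.5],0],[[0.33,-0.37,0],[0,0,-0.75],0],[[0.44,-0.49,0],[0,0,-1],0],[[0.44,-0.49,0],[0,0,-1],0]]'

```text
time: 5.95
ee_pos: [0.5839, 0.0625, 0.2211]
tcp_rot: [-179.9, -0.0, 101.1]
wrist_force: [0.1, -0.1, -3.4]
opening: 0.0107
grasp_force: 69.0
```

Request:
apply_moves --rows '[[[0.16,-0.05,0],[0,0,-0.25],0],[[0.31,-0.1,0],[0,0,-0.5],0],[[0.47,-0.15,0],[0,0,-0.75],0],[[0.63,-0.2,0],[0,0,-1],0],[[0.63,-0.2,0],[0,0,-1],0]]'

```text
time: 6.45
ee_pos: [0.5525, 0.1204, 0.2213]
tcp_rot: [-180.0, -0.0, 131.0]
wrist_force: [-0.5, -0.3, -2.5]
opening: 0.0109
grasp_force: 69.0
```

Request:
apply_moves --rows '[[[0,0,0],[0,0,-0.25],0],[[0,0,0],[0,0,-0.5],0],[[0,0,0],[0,0,-0.75],0],[[0,0,0],[0,0,-1],0],[[0,0,0],[0,0,-1],0]]'

```text
time: 6.95
ee_pos: [0.5533, 0.1189, 0.2213]
tcp_rot: [-180.0, -0.0, 160.8]
wrist_force: [-0.5, -0.1, -3.3]
opening: 0.0109
grasp_force: 69.0
```

Request:
apply_moves --rows '[[[0,0,0],[0,0,-0.25],0],[[0,0,0],[0,0,-0.5],0],[[0,0,0],[0,0,-0.61],0],[[0,0,0],[0,0,-0.61],0],[[0,0,0],[0,0,-0.61],0]]'

```text
time: 7.45
ee_pos: [0.553, 0.1195, 0.2216]
tcp_rot: [-180.0, -0.0, 178.9]
wrist_force: [-0.4, -0.6, -3.1]
opening: 0.0105
grasp_force: 69.0
```

```bash
python3 - <<'E'
from h import *
o=sensors.get_obs();print(o['ee_pos'],o['tcp_rot'],o['opening'],o['q'])
p0,d0,X0=world('side')
ps,d=cap('side');p,d=cap('top')
c=cv2.resize(ps[60:240,240:440],None,fx=3,fy=3);e=cv2.resize(p[120:240,120:300],(810,540))[:, :200+340]
cv2.imwrite('pics/s2.png',cv2.resize(ps[60:240,260:420],None,fx=3.3,fy=3.3,interpolation=cv2.INTER_CUBIC)[...,::-1])
cv2.imwrite('pics/t2.png',cv2.resize(p[120:240,120:300],None,fx=4.4,fy=4.4,interpolation=cv2.INTER_CUBIC)[...,::-1])
p,d,X=world('side')
m=(X[...,2]>.022)&(X[...,2]<.036)&(X[...,1]>.2)&(X[...,1]<.4)&(X[...,0]>.45)&(X[...,0]<.65)&(d>0)
print('side rack rails',m.sum(),cv2.minAreaRect((X[m][:,:2]*1000).astype(np.float32)),np.median(X[m][:,2]))
E
```

```text
[0.55297521 0.11953242 0.22163576] [-1.79988978e+02 -1.40511268e-02  1.78915115e+02] 0.010516271791707488 [ 1.22003347e+01  6.25808231e+00  2.35908026e+00  8.61172058e+01
 -7.49776917e-03  1.32852190e+01]
side rack rails 196 ((564.4058227539062, 294.9044494628906), (102.71748352050781, 160.47378540039062), 2.3707871437072754) 0.03064113116330014
```

View pics/s2.png

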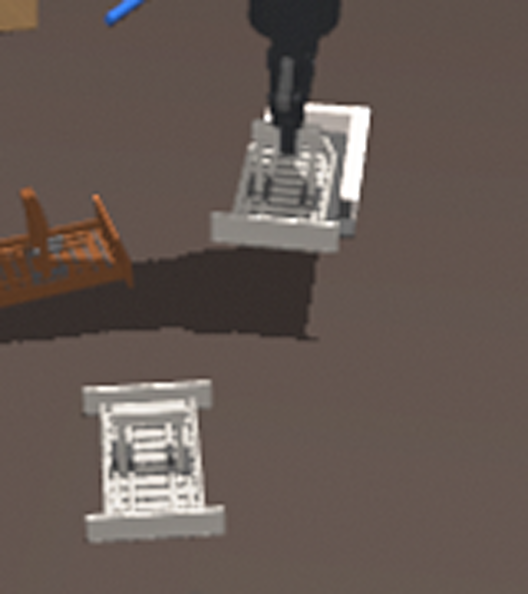

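View pics/t2.png

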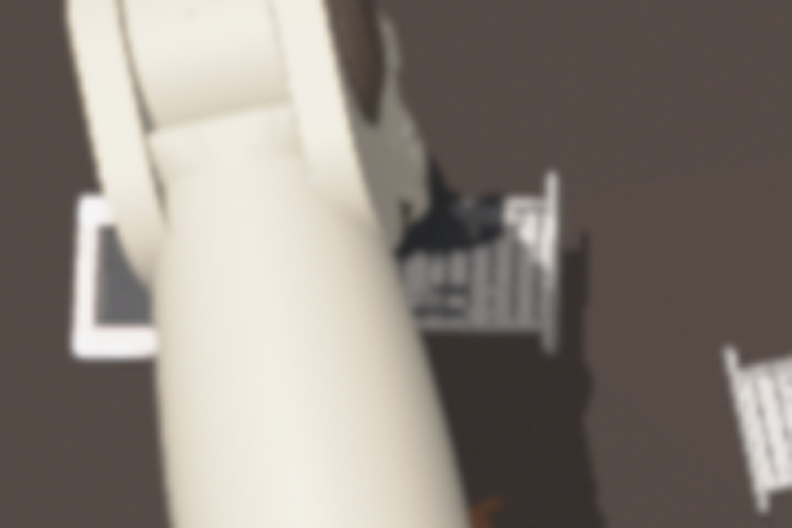

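The tray is held level, nose toward the rack, with its plate at the mouth-far end (side crop 275,232). The spare at (155,460) is undisturbed. I'll refine the rack's lateral position and yaw from the clean lip edges in the first top picture.

```bash
python3 - <<'E'
from h import *
def rays(n,u,v,z):
    c=imaging.get_calibration(n);K=c['intrinsics'];T=c['world_from_camera']
    r=T[:3,:3]@np.linalg.inv(K)@np.array([u,v,1]);return T[:3,3]+r*(z-T[2,3])/r[2]
g=cv2.cvtColor(cv2.imread('pics/top0.png'),cv2.COLOR_BGR2GRAY).astype(float)
print(g[155:210,170].astype(int).tolist())
def edge(pr,i0,i1):  # first half-level crossing between i0,i1
    s=pr[i0:i1+1];h=(s.min()+s.max())/2
    for k in range(len(s)-1):
        if (s[k]-h)*(s[k+1]-h)<=0: return i0+k+(h-s[k])/(s[k+1]-s[k])
A={'far_outer(+52)':(158,168),'far_lip':(166,178),'near_lip(-36)':(184,196),'near_outer':(196,208)}
for n,(a,b) in A.items():
    P=np.array([rays('top',u,edge(g[:,u],a,b),.029)[:2] for u in range(148,188,2)])
    f=np.polyfit(P[:,1],P[:,0],1);print(n,'x at y=.22,.29:',np.polyval(f,[.22,.29]).round(4),'slope deg',np.degrees(np.arctan(f[0])).round(2),'res',(P[:,0]-np.polyval(f,P[:,1])).std().round(4))
r=g[182];print(r[130:150].astype(int).tolist(),r[190:210].astype(int).tolist(),g[168,186:206].astype(int).tolist())
print('far left end y(z.029)',rays('top',edge(g[182],130,141),182,.029),'mouth rail end top',rays('top',edge(g[168],187,196),168,.029),'deck front',rays('top',edge(g[182],197,208),182,.004))
E
```

```text
[78, 78, 79, 78, 79, 79, 79, 83, 109, 167, 224, 241, 243, 242, 235, 202, 134, 97, 101, 106, 107, 107, 107, 107, 106, 106, 105, 107, 106, 106, 106, 107, 106, 105, 106, 106, 107, 114, 154, 217, 241, 243, 244, 243, 235, 201, 138, 90, 78, 79, 79, 79, 79, 78, 79]
far_outer(+52) x at y=.22,.29: [0.6109 0.6109] slope deg -0.02 res 0.0003
far_lip x at y=.22,.29: [0.5904 0.5906] slope deg 0.24 res 0.0001
near_lip(-36) x at y=.22,.29: [0.5228 0.5227] slope deg -0.05 res 0.0002
near_outer x at y=.22,.29: [0.5011 0.5014] slope deg 0.26 res 0.0002
[78, 79, 78, 78, 78, 84, 118, 190, 235, 242, 235, 199, 149, 125, 112, 106, 104, 104, 104, 104] [109, 109, 109, 109, 109, 109, 110, 109, 109, 109, 105, 94, 84, 79, 79, 79, 79, 79, 79, 79] [242, 242, 242, 241, 228, 179, 118, 98, 103, 107, 108, 108, 108, 108, 105, 96, 79, 75, 79, 78]
far left end y(z.029) [0.55717789 0.37678446 0.029     ] mouth rail end top [0.5974803  0.21886625 0.029     ] deck front [0.56021489 0.19463945 0.004     ]
```

Request:
apply_moves --rows '[[[-0.03,-0.1,0.3],[0,0,-0.03],0],[[-0.03,-0.1,0.6],[0,0,-0.03],0],[[-0.03,-0.1,0.8],[0,0,-0.03],0],[[-0.03,-0.1,0.92],[0,0,-0.03],0],[[-0.03,-0.1,0.92],[0,0,-0.03],0],[[-0.03,-0.1,0.92],[0,0,-0.03],0]]'

```text
time: 8.15
ee_pos: [0.556, 0.1101, 0.1308]
tcp_rot: [180.0, 0.1, -179.8]
wrist_force: [-0.3, -0.1, -3.5]
opening: 0.0108
grasp_force: 68.9
```

```bash
python3 - <<'E'
from h import *
o=sensors.get_obs();print(o['ee_pos'],o['tcp_rot'],o['wrist_force'])
p,d=cap('side');cv2.imwrite('pics/s3.png',cv2.resize(p[75:165,290:400],None,fx=6,fy=6,interpolation=cv2.INTER_CUBIC)[...,::-1])
E
```

```text
[0.55596243 0.11005606 0.13080082] [ 1.79989260e+02  5.18387336e-02 -1.79849147e+02] [-0.27068002 -0.05795606 -3.47796098]
```

View pics/s3.png

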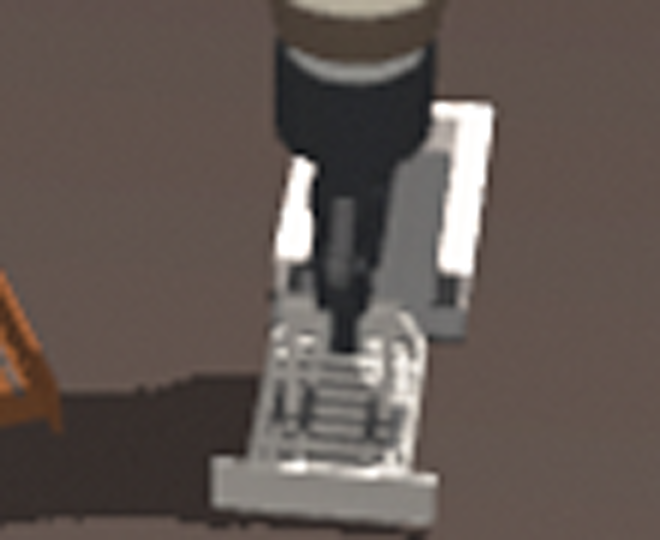

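```bash
python3 - <<'E'
from h import *
c=imaging.get_calibration('side');K=c['intrinsics'];T=c['world_from_camera']
def W(a,b,z):
    r=T[:3,:3]@np.linalg.inv(K)@np.array([290+(a+.5)/6-.5,75+(b+.5)/6-.5,1]);return (T[:3,3]+r*(z-T[2,3])/r[2]).round(4)
print('deck corner R',W(465,340,.004),'rail R outer far top',W(494,105,.029),'rail R mouth outer',W(472,275,.029),'lip R mouth',W(440,272,.029),'plate top L',W(212,458,.038),'plate top R',W(439,475,.038),'plate bottom L,R',W(215,512,.008),W(435,523,.008))
E
python3 - <<'E'
import sys;sys.path.insert(0,'.')
import os;os.chdir('.')
from h import *
img=cv2.imread('pics/side0.png')
cv2.imwrite('pics/r0.png',cv2.resize(img[80:140,315:390],None,fx=8,fy=8,interpolation=cv2.INTER_CUBIC))
p,d,X=world('side')
Z=X[75:165,290:400].reshape(-1,3)
for lo,hi in((.03,.042),):
  m=(Z[:,2]>lo)&(Z[:,2]<hi)&(Z[:,1]<.06)&(Z[:,1]>.0);print(m.sum(),cv2.minAreaRect((Z[m][:,:2]*1000).astype(np.float32)))
E
```

```text
deck corner R [0.614  0.1923 0.004 ] rail R outer far top [0.6144 0.3775 0.029 ] rail R mouth outer [0.6144 0.2163 0.029 ] lip R mouth [0.5973 0.2168 0.029 ] plate top L [0.4992 0.0399 0.038 ] plate top R [0.6114 0.0415 0.038 ] plate bottom L,R [0.5013 0.0339 0.008 ] [0.611  0.0398 0.008 ]
112 ((556.3446655273438, 37.62110900878906), (12.605308532714844, 106.6699447631836), 88.90874481201172)
```

View pics/r0.png

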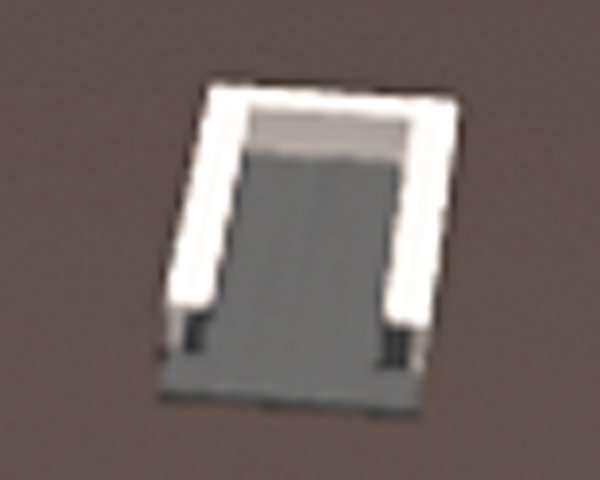

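```bash
python3 - <<'E'
from h import *
c=imaging.get_calibration('side');K=c['intrinsics'];T=c['world_from_camera']
def W(a,b,z):
    r=T[:3,:3]@np.linalg.inv(K)@np.array([315+(a+.5)/8-.5,80+(b+.5)/8-.5,1]);return (T[:3,3]+r*(z-T[2,3])/r[2]).round(4)
for n,a,b,z in(('deckL',160,397,.004),('deckR',421,410,.004),('outL far',208,85,.029),('outR far',459,98,.029),('outL m',168,302,.029),('outR m',432,326,.029),('lipL m',214,302,.029),('lipR m',385,322,.029),('lipL far',246,120,.029),('lipR far',410,120,.029)): print(n,W(a,b,z))
# top camera: deck front corners via crop c1 (right part, 3.5x, origin 125,150 at crop x=440)
c=imaging.get_calibration('top');K=c['intrinsics'];T=c['world_from_camera']
def V(a,b,z):
    r=T[:3,:3]@np.linalg.inv(K)@np.array([125+(a-440+.5)/3.5-.5,150+(b+.5)/3.5-.5,1]);return (T[:3,3]+r*(z-T[2,3])/r[2]).round(4)
print('top deck corners',V(708,57,.004),V(706,178,.004))
E
```

```text
deckL [0.5091 0.1898 0.004 ]
deckR [0.6141 0.1945 0.004 ]
outL far [0.5062 0.376  0.029 ]
outR far [0.6144 0.3792 0.029 ]
outL m [0.5085 0.2197 0.029 ]
outR m [0.6154 0.217  0.029 ]
lipL m [0.5269 0.222  0.029 ]
lipR m [0.5965 0.2173 0.029 ]
lipL far [0.5254 0.3516 0.029 ]
lipR far [0.5949 0.3601 0.029 ]
top deck corners [0.6088 0.1952 0.004 ] [0.5048 0.1943 0.004 ]
```

```bash
python3 - <<'E'
from h import *
p,d=cap('top');p,d,X=world('top')
c=imaging.get_calibration('top');K=c['intrinsics'];T=c['world_from_camera']
for z in(.034,):
    m=(X[...,2]>.026)&(X[...,2]<.045)&(X[...,0]>.47)&(X[...,0]<.65)&(X[...,1]>.01)&(X[...,1]<.06)
    print(m.sum(),cv2.minAreaRect((X[m][:,:2]*1000).astype(np.float32)))
    vs,us=np.where(m);u=int(np.median(us));print('plate cols',us.min(),us.max(),'rows',vs.min(),vs.max())
    g=cv2.cvtColor(p,cv2.COLOR_RGB2GRAY);print(u,vs.min()-4,g[vs.min()-4:vs.min()+4,u-1:u+2].tolist(),vs.max()-3,g[vs.max()-3:vs.max()+5,u-1:u+2].tolist())
    for v in(vs.min()-.5,vs.max()+.5):
        r=T[:3,:3]@np.linalg.inv(K)@np.array([u,v,1]);print((T[:3,3]+r*(.038-T[2,3])/r[2]).round(4))
E
```

```text
74 ((548.3446044921875, 43.4428825378418), (14.975293159484863, 108.412109375), 89.35711669921875)
plate cols 248 253 rows 165 202
252 161 [[78, 79, 78], [81, 82, 80], [95, 103, 93], [124, 141, 119], [146, 170, 139], [153, 178, 146], [150, 174, 143], [146, 168, 138]] 199 [[93, 109, 98], [89, 106, 97], [82, 97, 92], [69, 82, 83], [58, 65, 68], [52, 55, 56], [50, 51, 52], [50, 50, 50]]
[0.6045 0.0397 0.038 ]
[0.4927 0.0386 0.038 ]
```

Seen by the same camera, the rack centre lies about 6 mm to the +x side of the tray (top +7, side +5.5). I'll correct by that much and insert gently.

Request:
apply_moves --rows '[[[-0.06,0,0],[0,0,0],0],[[-0.06,0.1,0],[0,0,0],0],[[-0.06,0.2,0],[0,0,0],0],[[-0.06,0.3,0],[0,0,0],0],[[-0.06,0.4,0],[0,0,0],0],[[-0.06,0.5,0],[0,0,0],0],[[-0.06,0.6,0],[0,0,0],0],[[-0.06,0.6,0],[0,0,0],0]]'

```text
time: 9.05
ee_pos: [0.5613, 0.1714, 0.1298]
tcp_rot: [180.0, -0.0, -179.7]
wrist_force: [0.4, -0.1, -2.3]
opening: 0.0107
grasp_force: 69.0
```

```bash
python3 - <<'E'
from h import *
o=sensors.get_obs();print(o['ee_pos'],o['tcp_rot'],o['wrist_force'],o['torque'])
p,d=cap('side');cv2.imwrite('pics/s4.png',cv2.resize(p[75:150,300:400],None,fx=7,fy=7,interpolation=cv2.INTER_CUBIC)[...,::-1])
E
```

```text
[0.56130115 0.17141907 0.12982292] [ 1.79984653e+02 -8.32054726e-04 -1.79721580e+02] [ 0.42888816 -0.07233609 -2.32047565] [ 0.02097939  0.05140799 -0.055721  ]
```

View pics/s4.png

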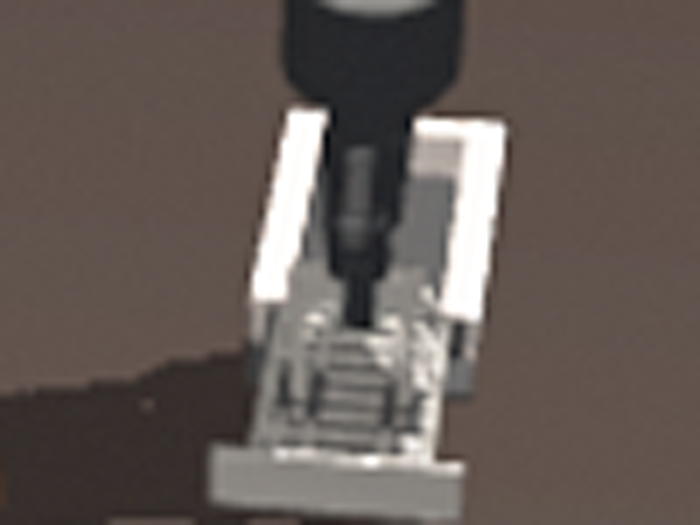

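The nose is under the lips at the mouth, with the tray centre (~358,330) within about 2 mm of the rail centre (~363,330) and no contact force. I'll nudge 1 mm and keep sliding.

Request:
apply_moves --rows '[[[-0.01,0.1,0],[0,0,0],0],[[-0.01,0.2,0],[0,0,0],0],[[-0.01,0.3,0],[0,0,0],0],[[-0.01,0.4,0],[0,0,0],0],[[-0.01,0.5,0],[0,0,0],0],[[-0.01,0.5,0],[0,0,0],0]]'

```text
time: 9.7
ee_pos: [0.5621, 0.2214, 0.1298]
tcp_rot: [180.0, -0.0, -179.7]
wrist_force: [0.4, -1.2, -3.7]
opening: 0.0107
grasp_force: 69.0
```

Request:
apply_moves --rows '[[[0,0.1,0],[0,0,0],0],[[0,0.2,0],[0,0,0],0],[[0,0.3,0],[0,0,0],0],[[0,0.4,0],[0,0,0],0],[[0,0.5,0],[0,0,0],0],[[0,0.5,0],[0,0,0],0]]'

```text
time: 10.3
ee_pos: [0.5619, 0.2714, 0.1297]
tcp_rot: [180.0, -0.0, -179.7]
wrist_force: [-0.8, -0.8, -4.1]
opening: 0.0106
grasp_force: 69.0
```

Request:
apply_moves --rows '[[[0,0.05,0.01],[0,0,0],0],[[0,0.1,0.02],[0,0,0],0],[[0,0.14,0.02],[0,0,0],0],[[0,0.14,0.02],[0,0,0],0]]'

```text
time: 10.7
ee_pos: [0.562, 0.2844, 0.1278]
tcp_rot: [180.0, -0.0, -179.8]
wrist_force: [0.3, -1.2, -2.8]
opening: 0.011
grasp_force: 69.0
```

Request:
apply_moves --rows '[[[0,0.01,0],[0,0,0],0],[[0,0.02,0],[0,0,0],0],[[0,0.02,0],[0,0,0],0]]'

```text
time: 11.0
ee_pos: [0.5621, 0.286, 0.1279]
tcp_rot: [180.0, 0.0, -179.8]
wrist_force: [-0.6, 0.2, -3.2]
opening: 0.0108
grasp_force: 69.0
```

Request:
apply_moves --rows '[[[0,0.01,0],[0,0,0],0],[[0,0.02,0],[0,0,0],0],[[0,0.02,0],[0,0,0],0]]'

```text
time: 11.3
ee_pos: [0.562, 0.2876, 0.1279]
tcp_rot: [-179.9, 0.0, -179.8]
wrist_force: [-0.7, -4.4, -0.9]
opening: 0.0106
grasp_force: 69.2
```

Request:
apply_moves --rows '[[[0,0.01,0],[0,0,0],0],[[0,0.01,0],[0,0,0],0],[[0,0.01,0],[0,0,0],0]]'

```text
time: 11.6
ee_pos: [0.562, 0.288, 0.128]
tcp_rot: [-179.9, 0.0, -179.9]
wrist_force: [-0.6, -7.7, 0.4]
opening: 0.0109
grasp_force: 69.4
```

It is against the stop (Fy rising at y≈0.288, where home was expected). I'll ease off slightly and lower onto the deck.

Request:
apply_moves --rows '[[[0,-0.02,0],[0,0,0],0],[[0,-0.02,0.01],[0,0,0],0],[[0,-0.02,0.02],[0,0,0],0],[[0,-0.02,0.02],[0,0,0],0]]'

```text
time: 12.0
ee_pos: [0.5621, 0.2871, 0.1264]
tcp_rot: [180.0, 0.0, -179.8]
wrist_force: [-0.7, -2.5, 2.1]
opening: 0.0103
grasp_force: 69.8
```

Fz has changed sign, so the tray rests on the deck. I'll release and retreat straight up.

Request:
apply_moves --rows '[[[0,0,0],[0,0,0],0.3],[[0,0,0],[0,0,0],0.6],[[0,0,0],[0,0,0],0.7],[[0,0,0],[0,0,0],0.7],[[0,0,0],[0,0,0],0.7],[[0,0,0],[0,0,0],0.7]]'

```text
time: 12.6
ee_pos: [0.562, 0.287, 0.1259]
tcp_rot: [180.0, -0.0, -179.8]
wrist_force: [0.7, 1.0, -0.2]
opening: 0.0597
grasp_force: 0.0
```

Request:
apply_moves --rows '[[[0,0,-0.1],[0,0,0],0.7],[[0,0,-0.3],[0,0,0],0.7],[[0,0,-0.6],[0,0,0],0.7],[[0,0,-1],[0,0,0],0.7],[[0,0,-1],[0,0,0],0.7]]'

```text
time: 13.1
ee_pos: [0.5633, 0.2877, 0.2329]
tcp_rot: [179.8, 0.5, -179.8]
wrist_force: [-0.2, -0.2, -0.1]
opening: 0.0598
grasp_force: 0.0
```

Request:
apply_moves --rows '[[[0.5,0,-0.3],[0,0,0],0.7],[[1,0,-0.5],[0,0,0],0.7],[[1,0,-0.5],[0,0,0],0.7],[[1,0,-0.5],[0,0,0],0.7]]'

```text
time: 13.5
ee_pos: [0.4612, 0.287, 0.278]
tcp_rot: [179.9, 0.2, -179.7]
wrist_force: [0.4, 0.2, -1.4]
opening: 0.0599
grasp_force: 0.0
```

```bash
python3 - <<'E'
from h import *
p,d=cap('side');cv2.imwrite('pics/s5.png',cv2.resize(p[75:150,300:400],None,fx=7,fy=7,interpolation=cv2.INTER_CUBIC)[...,::-1])
p,d,X=world('side')
def reg(n,x0,x1,y0,y1,lo,hi):
    m=(X[...,0]>x0)&(X[...,0]<x1)&(X[...,1]>y0)&(X[...,1]<y1)&(X[...,2]>lo)&(X[...,2]<hi)&(d>0)
    print(n,m.sum(),cv2.minAreaRect((X[m][:,:2]*1000).astype(np.float32)),np.median(X[m][:,2]))
reg('handle',.5,.62,.25,.33,.055,.09);reg('plate',.48,.64,.19,.23,.022,.04);reg('spare handle',.42,.52,-.2,-.08,.06,.09)
E
```

```text
handle 114 ((561.628662109375, 284.85125732421875), (56.38349914550781, 16.78494644165039), 1.0572576522827148) 0.07712367382918373
plate 159 ((561.87744140625, 217.79969787597656), (23.295021057128906, 110.04737091064453), 89.70829010009766) 0.030381073677541615
spare handle 159 ((471.4439392089844, -140.26402282714844), (59.26698684692383, 16.99307632446289), 13.263673782348633) 0.07499168926740574
```

View pics/s5.png

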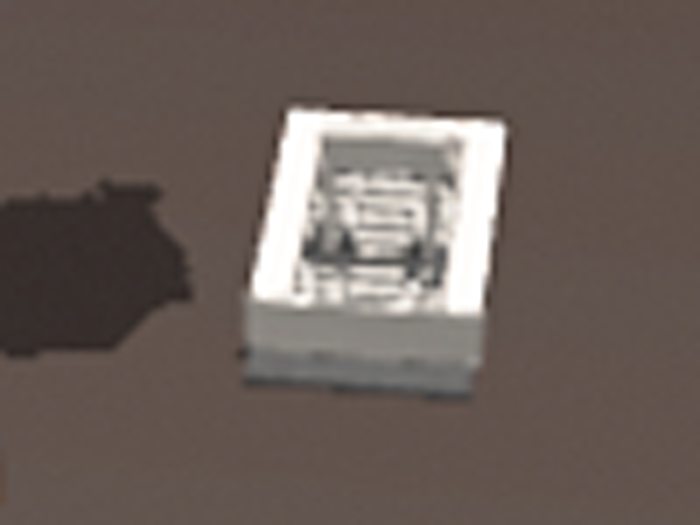

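The tray sits centred between the rails, its plate at the mouth (crop 365,335) and its nose under the lips at the stop. The arm is clear and the spare is in place.

```bash
python3 -c "
from workcell import bot;print(bot.job_done())"
```

```text
the job is handed in; nothing more can be done
None
```

The tapered tray is in the rack nose-first, flat on the deck and within about 1 mm of the stop, and released; the spare tray was left where it was, and the job was handed in at about 13.5 s with no verdict shown.

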